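# Find the hidden release and open the tester's battery compartment

## Task

Open the tester's battery compartment using the fingertips only. One of the four look-alike flush discs in the case's flat top panel is the hidden release: feel them, one after another, until one gives, and press that one in so that the cover springs ajar; then push the cover's ramp along until the compartment is fully open, and leave the release free. Grip nothing, and leave everything else on the desk where it is.

Things in the scene. Friction and masses are not known exactly. Their poses are not given: they have to be found in the camera images.
- case: Grey battery case of a portable tester, fixed to the desk, 206 x 122 x 50 mm high. Origin: centre of its underside; its x axis runs lengthwise, in the direction in which the cover opens (leftward from the robot, give or take), y across it, z up. Its flat top is 50 mm above the origin. The part at negative x is a flat panel with four identical round pockets; the part at positive x (x = 14 to 102 mm) is the darker sliding cover of the battery compartment, flush with the panel.
- release (a joint): How far the release disc is pressed in, m: 0 out, 0.005 fully in. It needs 1.5 N to start and about 4.5 N when fully in, and springs back. By 0.003 the concealed catch has let go and the cover springs open by about 16 mm by itself. In which of the four pockets the release is changes from start to start and cannot be seen; the discs in the other three pockets are rigid blanks.
- cover (a joint): How far the cover is open, m, along the case's +x axis: 0 shut and caught, about 0.016 sprung ajar, 0.050 fully open at its stop. It slides with about 1 to 2 N of drag and stays where it is left. It cannot be slid while caught.
- push_face (a point): On the cover: middle of the upright face of its ramp, 94 mm wide across the case and 12 mm high, from the cover's flat top (50 mm above the desk) up to 62 mm. The face looks along the case's -x axis; pushing it along +x opens the cover. This point is 6 mm above the cover's flat top; in front of the face the cover is flat for 32 mm. With the cover shut it lies at x = 45.5 mm in the case's frame. Behind it the ramp slopes away.
- pocket_a (a point): Centre of one of the four pockets in the panel, at x = -72, y = -27 mm in the case's frame, at the height of the untouched disc's face, 48 mm above the desk. The pocket is round, 49 mm across; its disc is 46 mm across and lies 2 mm below the panel. A shut gripper's tips fit in.
- pocket_b (a point): Centre of one of the four pockets in the panel, at x = -72, y = 27 mm in the case's frame, at the height of the untouched disc's face, 48 mm above the desk. The pocket is round, 49 mm across; its disc is 46 mm across and lies 2 mm below the panel. A shut gripper's tips fit in.
- pocket_c (a point): Centre of one of the four pockets in the panel, at x = -18, y = -27 mm in the case's frame, at the height of the untouched disc's face, 48 mm above the desk. The pocket is round, 49 mm across; its disc is 46 mm across and lies 2 mm below the panel. A shut gripper's tips fit in.
- pocket_d (a point): Centre of one of the four pockets in the panel, at x = -18, y = 27 mm in the case's frame, at the height of the untouched disc's face, 48 mm above the desk. The pocket is round, 49 mm across; its disc is 46 mm across and lies 2 mm below the panel. A shut gripper's tips fit in.
- white_box: White lidded carton, 91 x 121 x 63 mm high; loose, a bystander. Origin: centre of its underside.
- small_jar: Brown jar with white screw lid, 45 mm across, 52 mm high; loose, a bystander. Origin: centre of its underside.
- pliers: Long-nose pliers with red handles lying flat, 151 mm long, 10 mm high; loose, a bystander. Origin: centre of its underside.
- component_box: Grey-blue assortment box, 98 x 128 x 35 mm high; loose, a bystander. Origin: centre of its underside.
- label_roll: Roll of white labels lying flat, 121 mm across, 52 mm high; loose, a bystander. Origin: centre of its underside.
- glue_stick: Standing glue stick, red cap, 27 mm across, 92 mm high; loose, a bystander. Origin: centre of its underside.

How it is judged:
By the outcome, as a careful person would: the job done as asked, in the order asked, and still so for the second after the job is handed in, with the robot touching nothing.
It also fails if it takes over 51 s, if anything falls off the work surface, if the arm or the gripper's body presses on something with over 40 N, if the wrist force passes 120 N, or if a joint passes its speed limit or range.

## Robot

A 6-joint arm with a two-finger parallel gripper is mounted at the origin on the work surface; the furniture and walls round the work are solid. World frame = base frame: x ahead of the robot, y to its left, z up, the work surface at z = 0. Lengths are in m, angles in degrees, forces in N, time in s.
With the tool pointing down it reaches from about 0.4 to 0.825 m from the base axis. Payload 7 kg.
Tool frame: the origin (TCP) lies at the very end of the fingers, on their centre line; the grasp point (between the pads) lies 19 mm behind it (r.hold_point_z is the distance from the TCP to the grasp point, in m); z points along the fingers, y is the direction in which the jaws open and shut (so a half turn about z gives the same grasp; the last joint's range is limited). The gripper opens to 88 mm and grips with 3 to 60 N. Pads are 19 mm wide; open, the fingers measure 130 mm over their backs; the gripper's body (78 mm by 193 mm) begins 47 mm behind the grasp point.
Start: joints at [-47.55, 20.546, 0.682, 0, -70.136, -16.507], TCP at [0.295, -0.607, 0.227] pointing down, gripper open.
Joint ranges: [-176.03, 176.03], [-82.01, 121.73], [-58.28, 71.71], [-173.87, 95.51], [-174.79, -0.11], [-173.66, 173.66]. Speed limits (degrees/s): [136.94, 136.94, 172.46, 180, 180, 180].

## Interface

Orientations are given as [roll, pitch, yaw] about the fixed x, y, z axes, in that order (R = Rz(yaw) Ry(pitch) Rx(roll)).
In Python, from plant import r gives the robot as it stands. The module is installed in compiled form; this text tells all that it offers.
- The arm moves only by the shell command python3 -m inch 'ROWS' [FORCE]. ROWS is text: rows parted by semicolons, each of 7 numbers parted by spaces: the shift along the tool's x, y, z in m, then the turn, a rotation vector about the tool's x, y, z in rad, then the opening, from 0 (shut) to 1 (fully open). In form: tx ty tz ax ay az jaw; .... A call has 1 to 20 rows; each row shifts and turns the commanded pose from where the row before left it, along the tool's axes as they then stand; what a row does not reach is not made up. A row lasts 1/12 s, in which the tool goes at most 41.7 mm and 7.16 degrees, less where a joint would pass 70% of its speed; a pose out of reach is approached as far as the arm can. A call with a gripper value outside its range is refused whole. The fingers move at their own pace and stop on an object; FORCE is the grip in N (left out, the last holds). Time passes only in rows, so rows that do not move let the fingers close. It gives the time, the measured TCP pose, the force and the opening at its end, in the units of the state.
- r.get_state(): the state, without advancing time (a new reading comes with each control period).
- r.capture(name): name is "side" or "top"; returns the picture (384x512x3 uint8, red, green, blue); there is no depth.
- r.camera_params(name): a dict with "vfov" (degrees; the focal length in pixels is half the picture's height over the tangent of half this angle, whatever the lens; pixels are square), "cx", "cy" (the principal point, pixels), "distortion" ([k1, k2, p1, p2, k3] as OpenCV has them; the pictures are not rectified), "R" (3x3) and "t" (3): a world point X has camera coordinates R X + t. Camera axes: x right, y down, z forward; pixel columns grow to the right and rows downward; lengths in m; the calibration is good to about 2 mm. A picture is of the moment at which its call begins. camera_params takes no time and is no camera call.
- r.close_job(): hands the job in, once; it reports no verdict.
Trained networks look in the newest picture that a camera, given by its name, has taken for a name from the list of things; names that differ only in an ending like _2 or _b are one class to them, and where a whole thing is asked for, a point or a joint stands for the part that bears it (a point fixed in the world has none). Each returns a list of dicts, best first, with "p" (0 to 1); they miss things now and then, are a little off and sometimes report something else, mostly with a low value. They report only what shows in the picture. A call takes as long as a camera call.
- r.recognise(target, camera): "xy" ([column, row] in pixels, amid what is visible of it).
The state is a dict: "time_s": time; "joints": joint angles; "qd": joint speeds; "joint_torque": joint torques, N m; "tcp_pos": TCP position; "eef_rot": TCP orientation; "contact_force": force on the tool from outside, world axes, zero at the start; "moment": the same for the moment, N m; "gripper_width": finger opening in m.
Only numpy, scipy, OpenCV 4.12 (cv2) and the standard library are available. Lean on these libraries where they do the work, as an engineer would, in place of code of your own. Each camera call takes 0.05 s, during which the arm holds its last target.

## Working session

There is one attempt and no reset: what is moved stays moved. The work goes in short steps, Python scripts to look and compute and a shell command to move; the robot and the scene stay as the last step left them, time stands still between calls to the robot, and variables do not carry over. Pictures are saved under pics/ and viewed, and the job is handed in when it is done.

```bash
mkdir -p pics; ls; python3 - <<'E'
from plant import r
import cv2
print(r.get_state())
for n in("side","top"):
    im=r.capture(n); cv2.imwrite(f"pics/{n}0.png",im[:,:,::-1])
    print(n,r.camera_params(n))
    for t in ("case","push_face","pocket_a"):
        print(t,[(d['xy'],round(d['p'],2)) for d in r.recognise(t,n)][:6])
E
```

```text
pics
{'time_s': 0.0, 'joints': array([-4.75492291e+01,  2.05902537e+01,  6.33425500e-01, -2.00377467e-02,
       -7.01350087e+01, -1.65078242e+01]), 'qd': array([-0.0065254 , -0.02104505, -0.04622151, -0.06984837,  0.12339849,
        0.00395571]), 'joint_torque': array([-1.56618033e-03, -5.82715523e+01,  2.93035895e+01,  6.99687347e+00,
        6.42518105e-03, -1.58084058e-04]), 'tcp_pos': array([ 0.29506784, -0.60654826,  0.22563363]), 'eef_rot': array([ 1.79906596e+02, -8.03727877e-03, -1.54063871e+02]), 'contact_force': array([-1.11361636, -1.0090641 ,  0.55978238]), 'moment': array([0.00450939, 0.04894823, 0.0223411 ]), 'gripper_width': 0.08746908426536085}
side {'vfov': 55.425882402426986, 'cx': 255.77685053335935, 'cy': 190.62809727342025, 'distortion': array([-0.12001936,  0.        ,  0.        ,  0.        ,  0.        ]), 'R': array([[-0.99964037,  0.02497114,  0.00977622],
       [ 0.00117314,  0.40493036, -0.91434677],
       [-0.02679097, -0.91400648, -0.40481403]]), 't': array([0.51974464, 0.09788465, 1.00521263])}
case [([215.2, 215.7], 0.78)]
push_face [([251.1, 171.7], 0.74), ([219.1, 215.5], 0.64)]
pocket_a [([220.7, 218.3], 0.57)]
top {'vfov': 54.19733755134898, 'cx': 260.3941020082889, 'cy': 188.36608371909722, 'distortion': array([0.01921741, 0.        , 0.        , 0.        , 0.        ]), 'R': array([[-0.00728382, -0.99996441,  0.00425815],
       [-0.99940478,  0.00713602, -0.03375157],
       [ 0.03371999, -0.00450146, -0.99942118]]), 't': array([-0.05049615,  0.51953964,  0.93959155])}
case [([240.7, 147.4], 0.79)]
push_face [([227.1, 150.0], 0.64), ([145.6, 164.8], 0.37)]
pocket_a [([242.2, 147.9], 0.9)]
```

View pics/side0.png

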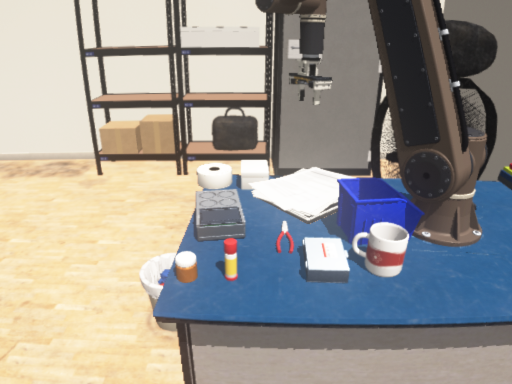

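View pics/top0.png

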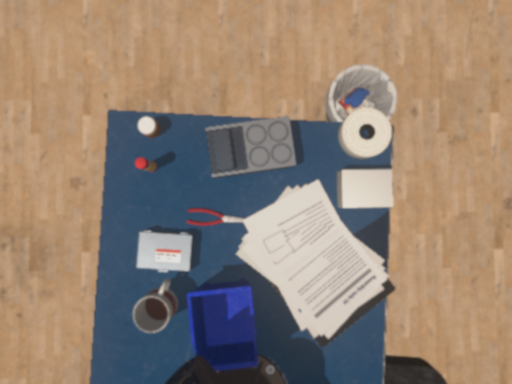

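The top picture shows the case at about (251,147), with its four pockets on the right (248-292, 122-165) and the dark cover on the left (208-245). The roll is at (365,133), the jar at (148,126) and the glue stick at (143,163). I'll enlarge the case.

```bash
python3 - <<'E'
import cv2
im=cv2.imread("pics/top0.png")[105:190,195:305]
cv2.imwrite("pics/top0z.png",cv2.resize(im,None,fx=7,fy=7,interpolation=cv2.INTER_CUBIC))
im=cv2.imread("pics/side0.png")[180:245,185:255]
cv2.imwrite("pics/side0z.png",cv2.resize(im,None,fx=9,fy=9,interpolation=cv2.INTER_CUBIC))
E
```

```text
(no output)
```

View pics/top0z.png

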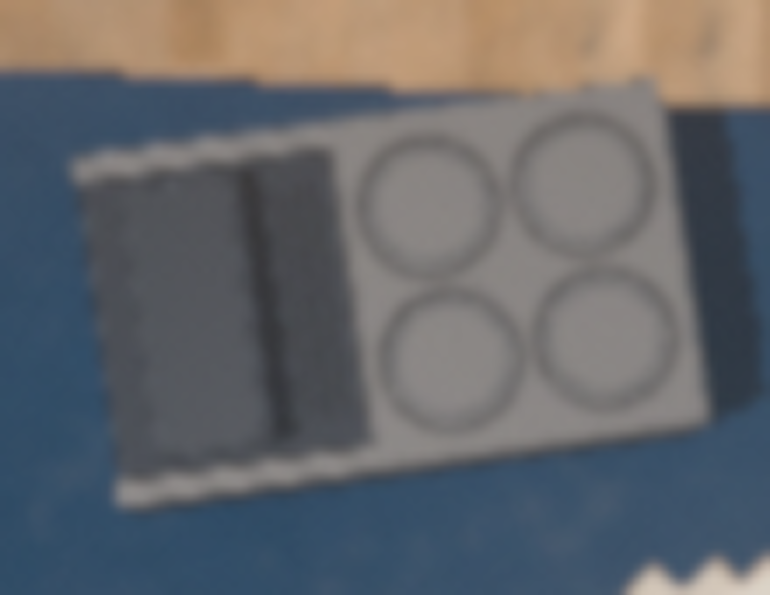

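View pics/side0z.png

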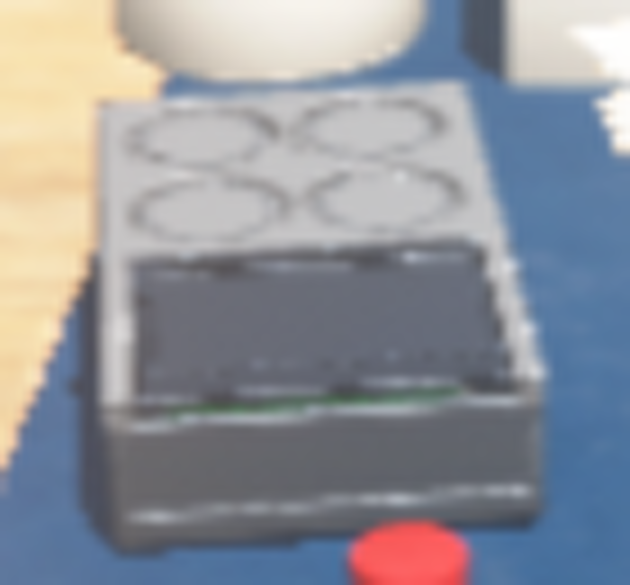

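The enlargement shows the pocket centres at zoomed a(584,184), b(606,338), c(430,206) and d(452,361). The case corners are at (75,163), (657,85), (710,418) and (120,505). I'll fit the pose from these.

```bash
cat > h.py <<'E'
import numpy as np, cv2
from scipy.optimize import least_squares
from plant import r
def proj(X,n):
    p=r.camera_params(n); f=192/np.tan(np.radians(p['vfov']/2))
    K=np.array([[f,0,p['cx']],[0,f,p['cy']],[0,0,1]])
    return cv2.projectPoints(np.float64(X).reshape(-1,3),cv2.Rodrigues(p['R'])[0],p['t'],K,p['distortion'])[0].reshape(-1,2)
def c2w(P,q):
    P=np.atleast_2d(P).astype(float);c,s=np.cos(q[2]),np.sin(q[2])
    return np.c_[q[0]+c*P[:,0]-s*P[:,1],q[1]+s*P[:,0]+c*P[:,1],P[:,2]]
E
cat > fit.py <<'E'
from h import *
zt=np.array([[584,184],[606,338],[430,206],[452,361],[657,85],[710,418],[120,505],[75,163]])
pt=(zt+.5)/7-.5+[195,105]
zs=np.array([[205,136],[373,128],[210,209],[388,200],[103,103],[468,85]])
ps=(zs+.5)/9-.5+[185,180]
P=np.array([[-72,-27,48],[-72,27,48],[-18,-27,48],[-18,27,48],[-103,-61,50],[-103,61,50],[103,61,50],[103,-61,50]])/1e3
Ptop=P; Pside=P[[0,1,2,3,4,5]]
ft=lambda q:(proj(c2w(Ptop,q),"top")-pt)
fs=lambda q:(proj(c2w(Pside,q),"side")-ps)
q0=[0.6,0,np.pi/2]
a=least_squares(lambda q:ft(q).ravel(),q0); print("top",a.x,np.degrees(a.x[2])); print(ft(a.x).round(1).tolist())
b=least_squares(lambda q:fs(q).ravel(),q0); print("side",b.x,np.degrees(b.x[2])); print(fs(b.x).round(1).tolist())
c=least_squares(lambda q:np.r_[ft(q).ravel(),fs(q).ravel()],q0); print("both",c.x,np.degrees(c.x[2]))
for k,p in zip("abcd",P): print(k,c2w(p,c.x), c2w(p,a.x))
print("pf",c2w([.0455,0,.056],c.x))
E
python3 fit.py
```

```text
top [ 0.62042501 -0.03036141  1.7070527 ] 97.80691518098469
[[0.0, 0.3], [0.1, 0.2], [0.1, 0.3], [0.1, 0.0], [0.2, -1.3], [-0.0, 0.6], [0.0, 0.3], [-0.5, -0.5]]
side [ 0.6230097  -0.03607133  1.69109288] 96.8924849381405
[[0.2, 0.3], [0.0, 0.2], [0.2, 0.2], [-0.2, 0.1], [-0.2, -0.4], [0.0, -0.4]]
both [ 0.62083708 -0.03083596  1.70710854] 97.810114665209
a [[ 0.65737074 -0.09849904  0.048     ]] [[ 0.65695489 -0.09802652  0.048     ]]
b [[ 0.60387165 -0.10583712  0.048     ]] [[ 0.60345539 -0.10536162  0.048     ]]
c [[ 0.65003265 -0.04499995  0.048     ]] [[ 0.64961979 -0.04452703  0.048     ]]
d [[ 0.59653356 -0.05233803  0.048     ]] [[ 0.5961203  -0.05186212  0.048     ]]
pf [[0.61465406 0.01424198 0.056     ]]
```

The two views agree, with sub-pixel residuals in each. The case is at (0.6205, -0.031) with yaw 97.8°. First I'll shut the gripper and yaw to -82.2°, which puts the jaw axis along the case's y.

```bash
python3 -m inch '0 0 0 0 0 -0.114 0;0 0 0 0 0 -0.114 0;0 0 0 0 0 -0.114 0;0 0 0 0 0 -0.114 0;0 0 0 0 0 -0.114 0;0 0 0 0 0 -0.114 0;0 0 0 0 0 -0.114 0;0 0 0 0 0 -0.114 0;0 0 0 0 0 -0.114 0;0 0 0 0 0 -0.114 0;0 0 0 0 0 -0.114 0;0 0 0 0 0 0 0' 10
cat > go.py <<'E'
# tool-frame displacement to a world target
import sys; from h import *
from scipy.spatial.transform import Rotation as Ro
Q=[0.6206,-0.0306,np.radians(97.8)]
s=r.get_state(); R=Ro.from_euler('xyz',s['eef_rot'],degrees=True)
T=c2w([float(v)/1e3 for v in sys.argv[1:4]],Q)[0]
want=Ro.from_euler('xyz',[180,0,-82.2],degrees=True)
print("tool shift mm",(R.inv().apply(T-s['tcp_pos'])*1e3).round(1),"turn rad",(R.inv()*want).as_rotvec().round(4),"target",T.round(4))
E
python3 go.py -72 -27 80
```

```text
time_s: 1.4
tcp_pos: [0.2953, -0.6069, 0.2266]
eef_rot: [-180.0, 0.0, -81.9]
contact_force: [-0.0, -0.3, -0.5]
gripper_width: 0.013
tool shift mm [-452.7 -429.8  146.6] turn rad [-0.     0.     0.005] target [ 0.6571 -0.0983  0.08  ]
```

```bash
python3 -m inch '-0.0226 -0.0215 0.003 0 0 0.005 0;-0.0226 -0.0215 0.003 0 0 0 0;-0.0226 -0.0215 0.003 0 0 0 0;-0.0226 -0.0215 0.003 0 0 0 0;-0.0226 -0.0215 0.003 0 0 0 0;-0.0226 -0.0215 0.003 0 0 0 0;-0.0226 -0.0215 0.003 0 0 0 0;-0.0226 -0.0215 0.003 0 0 0 0;-0.0226 -0.0215 0.003 0 0 0 0;-0.0226 -0.0215 0.003 0 0 0 0;-0.0226 -0.0215 0.003 0 0 0 0;-0.0226 -0.0215 0.003 0 0 0 0;-0.0226 -0.0215 0.003 0 0 0 0;-0.0226 -0.0215 0.003 0 0 0 0;-0.0226 -0.0215 0.003 0 0 0 0;-0.0226 -0.0215 0.003 0 0 0 0;-0.0226 -0.0215 0.003 0 0 0 0;-0.0226 -0.0215 0.003 0 0 0 0;-0.0226 -0.0215 0.003 0 0 0 0;-0.0226 -0.0215 0.003 0 0 0 0'
python3 -m inch '0 0 0 0 0 0 0;0 0 0 0 0 0 0'
python3 go.py -72 -27 80
```

```text
time_s: 3.07
tcp_pos: [0.6632, -0.1012, 0.1666]
eef_rot: [-180.0, -0.0, -82.7]
contact_force: [0.4, -0.4, 0.1]
gripper_width: 0.0005
time_s: 3.23
tcp_pos: [0.663, -0.101, 0.1658]
eef_rot: [179.9, 0.0, -82.6]
contact_force: [-0.6, -1.5, 0.1]
gripper_width: 0.0002
tool shift mm [-3.4  5.4 85.8] turn rad [ 0.001   0.0001 -0.0065] target [ 0.6571 -0.0983  0.08  ]
```

```bash
python3 -m inch '-0.0017 0.0027 0.015 0 0 -0.0065 0;-0.0017 0.0027 0.02 0 0 0 0;0 0 0.02 0 0 0 0;0 0 0.02 0 0 0 0;0 0 0.012 0 0 0 0;0 0 0.01 0 0 0 0;0 0 0 0 0 0 0'
python3 go.py -72 -27 58; python3 - <<'E'
from h import *
for n,(y0,y1,x0,x1) in {"side":(130,250,180,290),"top":(95,195,190,310)}.items():
    im=r.capture(n)[y0:y1,x0:x1,::-1]
    cv2.imwrite(f"pics/{n}1.png",cv2.resize(np.ascontiguousarray(im),None,fx=5,fy=5,interpolation=cv2.INTER_CUBIC))
E
```

```text
time_s: 3.82
tcp_pos: [0.6553, -0.1005, 0.0677]
eef_rot: [179.8, 0.0, -82.2]
contact_force: [0.1, 0.1, 0.0]
gripper_width: 0.0007
tool shift mm [-2.  -2.1  9.7] turn rad [ 0.0029  0.0003 -0.0006] target [ 0.6571 -0.0983  0.058 ]
```

View pics/side1.png

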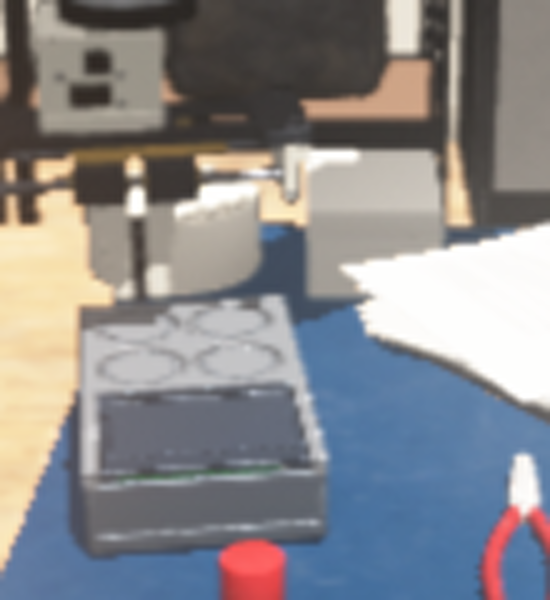

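View pics/top1.png

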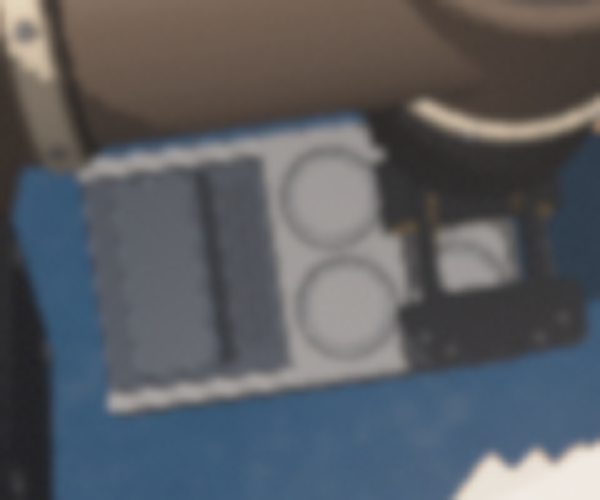

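The side view shows the shut tips above the far-left pocket, at zoomed (140,297), and they look narrow enough to fit. The top view is mostly hidden by the arm. I'll correct by 2 mm and feel downward.

```bash
python3 -m inch '-0.002 -0.002 0.005 0.003 0 0 0;0 0 0.008 0 0 0 0;0 0 0 0 0 0 0;0 0 0 0 0 0 0'; python3 go.py -72 -27 48
python3 -m inch '0 0 0.002 0 0 0 0;0 0 0.001 0 0 0 0;0 0 0.001 0 0 0 0;0 0 0 0 0 0 0';python3 go.py -72 -27 48
```

```text
time_s: 4.25
tcp_pos: [0.6581, -0.0976, 0.0562]
eef_rot: [-179.9, 0.0, -82.1]
contact_force: [-0.3, -0.3, -0.1]
gripper_width: 0.0004
tool shift mm [0.5 1.  8.2] turn rad [-0.0023  0.      0.0014] target [ 0.6571 -0.0983  0.048 ]
time_s: 4.58
tcp_pos: [0.6583, -0.0977, 0.0524]
eef_rot: [-179.8, 0.0, -82.1]
contact_force: [-0.6, 0.5, -0.4]
gripper_width: 0.0005
tool shift mm [0.4 1.2 4.4] turn rad [-0.0028  0.      0.0014] target [ 0.6571 -0.0983  0.048 ]
```

```bash
python3 -m inch '0.0003 0.001 0.001 0 0 0 0;0 0 0.001 0 0 0 0;0 0 0 0 0 0 0;0 0 0 0 0 0 0'
python3 -m inch '0 0 0.001 0 0 0 0;0 0 0 0 0 0 0';python3 -m inch '0 0 0.001 0 0 0 0;0 0 0 0 0 0 0';python3 -m inch '0 0 0.001 0 0 0 0;0 0 0 0 0 0 0'
```

```text
time_s: 4.92
tcp_pos: [0.6574, -0.0981, 0.0505]
eef_rot: [-179.8, -0.0, -82.1]
contact_force: [-0.3, -0.3, 0.2]
gripper_width: 0.0006
time_s: 5.08
tcp_pos: [0.6574, -0.0981, 0.0494]
eef_rot: [-179.8, 0.0, -82.1]
contact_force: [0.2, 0.9, 0.1]
gripper_width: 0.0005
time_s: 5.25
tcp_pos: [0.6574, -0.0981, 0.0485]
eef_rot: [-179.8, -0.0, -82.1]
contact_force: [-0.4, 0.1, 0.4]
gripper_width: 0.0008
time_s: 5.42
tcp_pos: [0.6575, -0.0981, 0.0484]
eef_rot: [-179.8, -0.0, -82.1]
contact_force: [-1.8, 0.2, 6.2]
gripper_width: 0.0007
```

At z=48.4 mm the force reached 6.2 N with no give, so pocket a is a blank. Next is b, which is +54 mm along tool y.

```bash
python3 -m inch '0 0 -0.005 0 0 0 0;0 0 -0.005 0 0 0 0;0 0.014 0 0 0 0 0;0 0.02 0 0 0 0 0;0 0.02 0 0 0 0 0;0 0 0.003 0 0 0 0;0 0 0 0 0 0 0;0 0 0 0 0 0 0'; python3 go.py -72 27 48
```

```text
time_s: 6.08
tcp_pos: [0.6047, -0.1055, 0.0549]
eef_rot: [-179.8, -0.0, -82.1]
contact_force: [-0.6, -0.4, 1.0]
gripper_width: 0.0003
tool shift mm [-0.   1.1  6.9] turn rad [-0.004  -0.0002  0.0016] target [ 0.6036 -0.1056  0.048 ]
```

```bash
python3 -m inch '0 0.001 0.003 0 0 0 0;0 0 0.002 0 0 0 0;0 0 0 0 0 0 0'
for i in 1 ; do :; done
python3 -m inch '0 0 0.001 0 0 0 0;0 0 0 0 0 0 0';python3 -m inch '0 0 0.001 0 0 0 0;0 0 0 0 0 0 0';python3 -m inch '0 0 0.001 0 0 0 0;0 0 0 0 0 0 0'
```

```text
time_s: 6.33
tcp_pos: [0.603, -0.1056, 0.0487]
eef_rot: [-179.9, 0.0, -82.1]
contact_force: [-0.7, -0.3, 0.1]
gripper_width: 0.0004
time_s: 6.5
tcp_pos: [0.6031, -0.1056, 0.0484]
eef_rot: [-179.8, -0.0, -82.1]
contact_force: [-0.9, 0.7, 0.4]
gripper_width: 0.0003
time_s: 6.67
tcp_pos: [0.6032, -0.1056, 0.0483]
eef_rot: [-179.8, -0.0, -82.1]
contact_force: [-3.3, 0.9, 9.1]
gripper_width: 0.0004
time_s: 6.83
tcp_pos: [0.6032, -0.1056, 0.0483]
eef_rot: [-179.8, -0.0, -82.1]
contact_force: [-6.8, 1.9, 17.0]
gripper_width: 0.0003
```

Pocket b is a rigid blank too: 17 N at 48.3 mm. Next is d, which is +54 mm in case x, or tool -x.

```bash
python3 -m inch '0 0 -0.006 0 0 0 0;0 0 -0.006 0 0 0 0;-0.014 0 0 0 0 0 0;-0.02 0 0 0 0 0 0;-0.02 0 0 0 0 0 0;0 0 0.003 0 0 0 0;0 0 0 0 0 0 0;0 0 0 0 0 0 0'; python3 go.py -18 27 48
```

```text
time_s: 7.5
tcp_pos: [0.5954, -0.0518, 0.0552]
eef_rot: [-179.9, -0.0, -82.1]
contact_force: [0.3, -0.1, -0.1]
gripper_width: 0.0004
tool shift mm [ 0.4 -0.9  7.2] turn rad [-0.0024 -0.0001  0.0021] target [ 0.5963 -0.0521  0.048 ]
```

```bash
python3 -m inch '0 -0.001 0.003 0 0 0 0;0 0 0.002 0 0 0 0;0 0 0 0 0 0 0'
python3 -m inch '0 0 0.001 0 0 0 0;0 0 0 0 0 0 0';python3 -m inch '0 0 0.001 0 0 0 0;0 0 0 0 0 0 0'; python3 -m inch '0 0 0.001 0 0 0 0;0 0 0 0 0 0 0'
```

```text
time_s: 7.75
tcp_pos: [0.5962, -0.0525, 0.0497]
eef_rot: [-179.9, 0.0, -82.2]
contact_force: [-0.3, -0.6, 0.3]
gripper_width: 0.0005
time_s: 7.92
tcp_pos: [0.5964, -0.0524, 0.0491]
eef_rot: [-179.9, 0.0, -82.2]
contact_force: [0.3, 0.3, 0.7]
gripper_width: 0.0001
time_s: 8.08
tcp_pos: [0.5966, -0.0522, 0.0484]
eef_rot: [-179.8, -0.0, -82.1]
contact_force: [0.2, -0.3, -0.4]
gripper_width: 0.0005
time_s: 8.25
tcp_pos: [0.5966, -0.0522, 0.0476]
eef_rot: [-179.8, -0.0, -82.1]
contact_force: [-1.0, -1.0, 2.3]
gripper_width: 0.0002
```

It reads 47.6 mm at only 2.3 N, which is softer than the blanks were. I'll keep pressing.

```bash

python3 -m inch '0 0 0.001 0 0 0 0;0 0 0 0 0 0 0';python3 -m inch '0 0 0.001 0 0 0 0;0 0 0 0 0 0 0'; python3 -m inch '0 0 0.001 0 0 0 0;0 0 0 0 0 0 0';python3 -m inch '0 0 0.001 0 0 0 0;0 0 0 0 0 0 0'
```

```text
time_s: 8.42
tcp_pos: [0.5967, -0.0521, 0.0466]
eef_rot: [-179.8, -0.0, -82.1]
contact_force: [0.6, -1.4, 3.1]
gripper_width: 0.0003
time_s: 8.58
tcp_pos: [0.5966, -0.0521, 0.0454]
eef_rot: [-179.8, -0.0, -82.1]
contact_force: [0.0, -1.1, 2.9]
gripper_width: 0.0003
time_s: 8.75
tcp_pos: [0.5967, -0.0521, 0.0444]
eef_rot: [-179.8, -0.0, -82.1]
contact_force: [0.9, -2.7, 2.8]
gripper_width: 0.0005
time_s: 8.92
tcp_pos: [0.5966, -0.0521, 0.0434]
eef_rot: [-179.8, -0.0, -82.1]
contact_force: [0.0, -1.8, 3.7]
gripper_width: 0.0005
```

Pocket d gives: it is pressed in about 4.8 mm at around 4 N. I'll withdraw straight up and look at the cover.

```bash
python3 -m inch '0 0 0 0 0 0 0;0 0 -0.004 0 0 0 0;0 0 -0.008 0 0 0 0;0 0 -0.01 0 0 0 0;0 0 -0.01 0 0 0 0;0 0 0 0 0 0 0'; cat > look.py <<'E'
import sys; from h import *
k=sys.argv[1]
for n,(y0,y1,x0,x1) in {"side":(130,250,180,290),"top":(95,195,190,310)}.items():
    im=r.capture(n)[y0:y1,x0:x1,::-1]
    cv2.imwrite(f"pics/{n}{k}.png",cv2.resize(np.ascontiguousarray(im),None,fx=5,fy=5,interpolation=cv2.INTER_CUBIC))
Q=[0.6206,-0.0306,np.radians(97.8)]
for s in (0,16,34,50):  # predicted face top edge ends in zoomed pixels
    P=c2w([[.0455+s/1e3,-.047,.062],[.0455+s/1e3,.047,.062]],Q)
    print(s,((proj(P,"top")-[190,95]+.5)*5).round().tolist(),((proj(P,"side")-[180,130]+.5)*5).round().tolist())
E
python3 look.py 2; python3 go.py 40 0 75
```

```text
time_s: 9.42
tcp_pos: [0.5978, -0.0517, 0.0781]
eef_rot: [-179.6, 0.0, -82.1]
contact_force: [0.2, 0.2, -0.5]
gripper_width: 0.0003
0 [[196.0, 171.0], [224.0, 365.0]] [[111.0, 403.0], [292.0, 392.0]]
16 [[163.0, 176.0], [191.0, 369.0]] [[112.0, 417.0], [295.0, 405.0]]
34 [[126.0, 181.0], [153.0, 375.0]] [[113.0, 433.0], [299.0, 421.0]]
50 [[93.0, 186.0], [120.0, 380.0]] [[114.0, 449.0], [303.0, 436.0]]
tool shift mm [-57.7 -26.5   1.4] turn rad [-0.0046  0.0004  0.0013] target [0.6152 0.009  0.075 ]
```

View pics/side2.png

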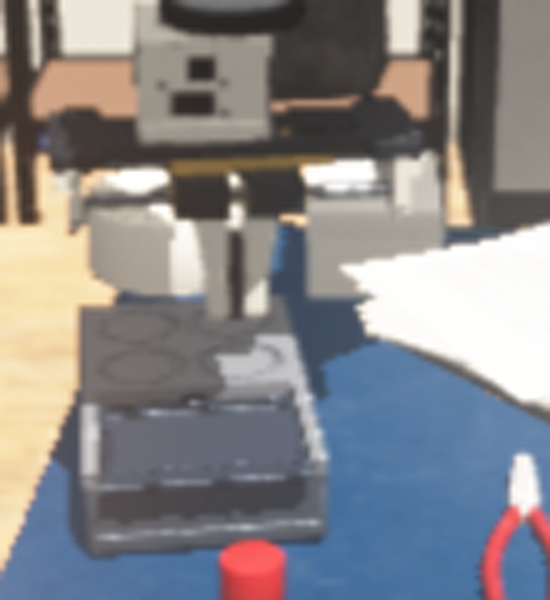

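View pics/top2.png

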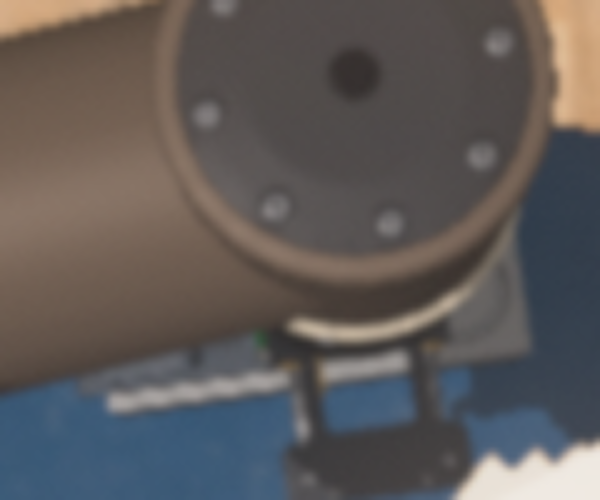

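The side view shows the cover's leading edge has moved out. The ramp top is at zoomed rows 405-417 and the top-view notch is at (195,357), which fits about 16 mm ajar. I'll move above the flat in front of the ramp.

```bash
python3 -m inch '-0.02 -0.009 0 -0.004 0 0 0;-0.02 -0.009 0 0 0 0 0;-0.021 -0.0085 0 0 0 0 0;0 0 0 0 0 0 0;0 0 0 0 0 0 0'; python3 go.py 43 0 54; python3 look.py 3
```

```text
time_s: 9.93
tcp_pos: [0.6141, 0.013, 0.0748]
eef_rot: [179.9, 0.0, -82.0]
contact_force: [-0.3, 0.1, -0.5]
gripper_width: 0.0005
tool shift mm [ 1.1 -0.5 20.8] turn rad [0.0019 0.0001 0.003 ] target [0.6148 0.012  0.054 ]
0 [[196.0, 171.0], [224.0, 365.0]] [[111.0, 403.0], [292.0, 392.0]]
16 [[163.0, 176.0], [191.0, 369.0]] [[112.0, 417.0], [295.0, 405.0]]
34 [[126.0, 181.0], [153.0, 375.0]] [[113.0, 433.0], [299.0, 421.0]]
50 [[93.0, 186.0], [120.0, 380.0]] [[114.0, 449.0], [303.0, 436.0]]
```

View pics/side3.png

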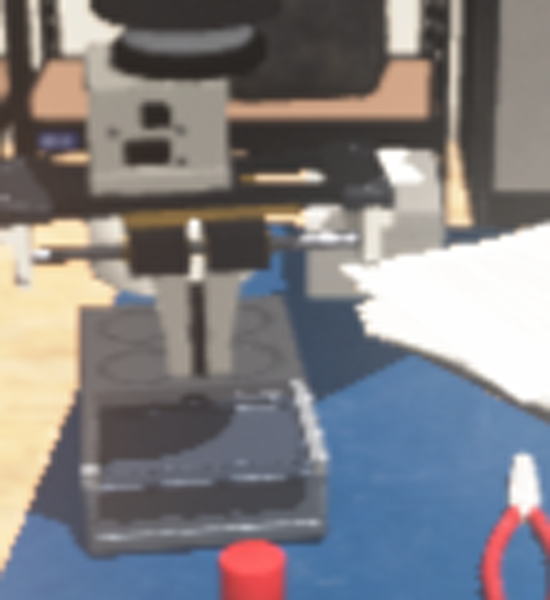

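The tips, at zoomed (200,375), hang above the cover just in front of the ramp. I'll go down to about 54 mm.

```bash
python3 -m inch '0.001 0 0.008 0 0 0 0;0 0 0.007 0 0 0 0;0 0 0.004 0 0 0 0;0 0 0.001 0 0 0 0;0 0 0 0 0 0 0;0 0 0 0 0 0 0'; python3 go.py 86 0 54
```

```text
time_s: 10.53
tcp_pos: [0.6145, 0.0108, 0.0553]
eef_rot: [179.9, -0.0, -82.1]
contact_force: [-0.4, -1.5, -0.5]
gripper_width: 0.0004
tool shift mm [-44.1  -0.5   1.3] turn rad [ 0.0013 -0.0001  0.0012] target [0.6089 0.0546 0.054 ]
```

```bash
python3 -m inch '-0.002 0 0.0015 0 0 0 0;-0.003 0 0 0 0 0 0;-0.003 0 0 0 0 0 0;-0.003 0 0 0 0 0 0;-0.003 0 0 0 0 0 0'; python3 -m inch '-0.003 0 0 0 0 0 0;-0.003 0 0 0 0 0 0;-0.003 0 0 0 0 0 0'; python3 -m inch '-0.003 0 0 0 0 0 0;-0.003 0 0 0 0 0 0;-0.003 0 0 0 0 0 0';python3 -m inch '-0.003 0 0 0 0 0 0;-0.003 0 0 0 0 0 0';  python3 go.py 86 0 54
```

```text
time_s: 10.95
tcp_pos: [0.6125, 0.0252, 0.054]
eef_rot: [179.9, -0.0, -82.1]
contact_force: [0.2, -2.1, -0.2]
gripper_width: 0.0007
time_s: 11.2
tcp_pos: [0.6114, 0.0341, 0.054]
eef_rot: [180.0, -0.0, -82.1]
contact_force: [0.7, -1.7, 0.2]
gripper_width: 0.0004
time_s: 11.45
tcp_pos: [0.6101, 0.0431, 0.054]
eef_rot: [180.0, 0.0, -82.1]
contact_force: [0.5, -2.0, 0.8]
gripper_width: 0.0004
time_s: 11.62
tcp_pos: [0.6093, 0.049, 0.054]
eef_rot: [180.0, 0.0, -82.1]
contact_force: [0.3, -2.2, 1.1]
gripper_width: 0.0005
tool shift mm [-5.6 -0.4 -0. ] turn rad [0.0008 0.     0.0014] target [0.6089 0.0546 0.054 ]
```

The cover is sliding with about 2 N of drag. I'll continue to the stop in small steps.

```bash
for_dummy=1; python3 -m inch '-0.002 0 0 0 0 0 0;-0.002 0 0 0 0 0 0'; python3 -m inch '-0.002 0 0 0 0 0 0;0 0 0 0 0 0 0'; python3 -m inch '-0.001 0 0 0 0 0 0;0 0 0 0 0 0 0'; python3 -m inch '-0.001 0 0 0 0 0 0;0 0 0 0 0 0 0'; python3 go.py 86 0 54
```

```text
time_s: 11.78
tcp_pos: [0.6088, 0.053, 0.054]
eef_rot: [180.0, 0.0, -82.1]
contact_force: [-0.3, -0.8, 1.3]
gripper_width: 0.0004
time_s: 11.95
tcp_pos: [0.6086, 0.0537, 0.054]
eef_rot: [179.9, -0.1, -82.1]
contact_force: [3.5, -7.2, 0.5]
gripper_width: 0.0006
time_s: 12.12
tcp_pos: [0.6086, 0.0538, 0.054]
eef_rot: [179.9, -0.1, -82.1]
contact_force: [3.9, -11.9, 0.4]
gripper_width: 0.0002
time_s: 12.28
tcp_pos: [0.6085, 0.0539, 0.054]
eef_rot: [179.9, -0.2, -82.1]
contact_force: [6.5, -16.0, -0.9]
gripper_width: 0.0002
tool shift mm [-0.7 -0.5  0. ] turn rad [ 0.0017 -0.0033  0.0012] target [0.6089 0.0546 0.054 ]
```

The force jumped to 17 N with no further travel. Tip centre at x=85.4 mm plus a half-thickness of about 10 mm puts the face at about 95.5 mm, so this is the stop. I'll back off, raise, and move clear to check.

```bash
python3 -m inch '0.005 0 0 0 0 0 0;0.005 0 0 0 0 0 0;0 0 -0.01 0 0 0 0;0 0 -0.02 0 0 0 0;0 0 -0.03 0 0 0 0;0 0 -0.03 0 0 0 0;0.02 0 -0.03 0 0 0 0;0.03 0.005 0 0 0 0 0;0.03 0.005 0 0 0 0 0;0.03 0.005 0 0 0 0 0;0.03 0.005 0 0 0 0 0;0.03 0.005 0 0 0 0 0;0.03 0.005 0 0 0 0 0;0.03 0.005 0 0 0 0 0;0.03 0.005 0 0 0 0 0;0.03 0.005 0 0 0 0 0;0.03 0.005 0 0 0 0 0;0.03 0.005 0 0 0 0 0;0 0 0 0 0 0 0;0 0 0 0 0 0 0'; python3 look.py 4; python3 - <<'E'
import cv2
from h import *
for n in("side","top"): cv2.imwrite(f"pics/{n}4f.png",r.capture(n)[:,:,::-1])
E
```

```text
time_s: 13.95
tcp_pos: [0.6028, -0.3087, 0.1741]
eef_rot: [179.9, 0.0, -82.3]
contact_force: [-0.0, 1.2, 0.6]
gripper_width: 0.0006
0 [[196.0, 171.0], [224.0, 365.0]] [[111.0, 403.0], [292.0, 392.0]]
16 [[163.0, 176.0], [191.0, 369.0]] [[112.0, 417.0], [295.0, 405.0]]
34 [[126.0, 181.0], [153.0, 375.0]] [[113.0, 433.0], [299.0, 421.0]]
50 [[93.0, 186.0], [120.0, 380.0]] [[114.0, 449.0], [303.0, 436.0]]
```

View pics/top4.png

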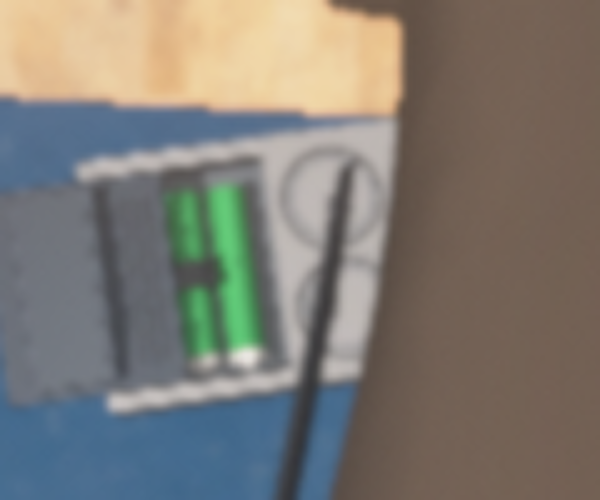

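View pics/side4.png

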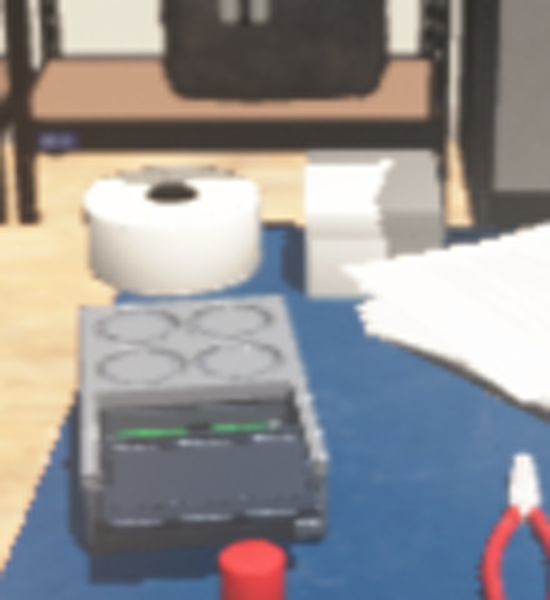

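View pics/top4f.png

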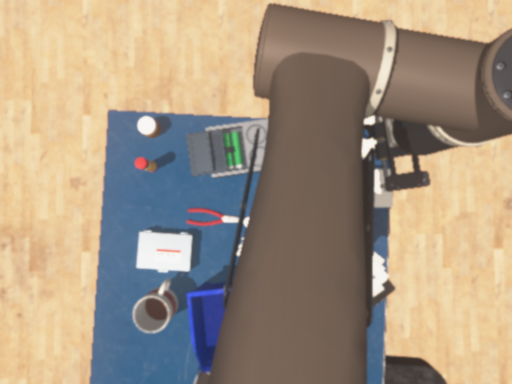

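The pictures show the compartment open with the batteries visible, all discs out, and the glue stick, jar, pliers and boxes where they were. I'll measure the cover's travel from the two saved pictures.

```bash
python3 - <<'E'
import cv2,numpy as np
a=cv2.imread("pics/top1.png",0);b=cv2.imread("pics/top4.png",0)
t=a[215:330,130:235]  # ramp+face, shut
m=cv2.matchTemplate(b[:, :240],t,cv2.TM_CCOEFF_NORMED);_,v,_,l=cv2.minMaxLoc(m);d=np.array(l)-[130,215]
print(v,d,"travel mm ~",50*np.hypot(*d)/np.hypot(103,15))
E
python3 -c "
from plant import r
print(r.get_state()['contact_force'],r.close_job())"
```

```text
0.9917656183242798 [-105   -1] travel mm ~ 50.44110393169698
the job is handed in; nothing more can be done
[-0.30298985  0.58676712  0.464417  ] None
```

The battery compartment is fully open, the release is free, and I handed the job in at about 14 s of the 51 s allowed.

- **Finding the release:** With the gripper shut, I felt pockets a, b and d in turn. Pockets a and b were rigid, holding 6 N and 17 N at about 48 mm height. Pocket d gave way by about 4.8 mm at roughly 4 N. I did not need to touch pocket c.
- **Opening the cover:** After I withdrew from d, the pictures showed the cover sprung ajar by about 16 mm. I pushed the ramp along +x against about 2 N of drag until the force jumped to about 17 N with no further travel, which is the stop. Then I backed off and moved clear.
- **Last checks:**
  - Matching the ramp between the before and after top pictures gives about 50 mm of travel.
  - The batteries are visible and all four discs look out.
  - The bystanders I could see had not moved. In the last top picture the arm hid part of the desk, so I checked the roll and white box in the side view.
  - The contact force was within sensor noise, so the robot was touching nothing.
- **Small disagreement:** The image match left 6 mm of sideways shift along the top picture's rows unexplained (-1 px found where -15 zoomed px was predicted). It probably comes from the near-uniform ramp edge sliding within the match. The force stop and the travel both agree with fully open.

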